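Turn the clay head to face you and point at its nose

TASK

Show the student what to rework on the clay head: push the modelling stand's square board round until the head on it faces you (the robot's base), then point at its nose, with the fingertips about 2 cm in front of it and not touching, and keep pointing for at least two seconds. Turn the head only by the stand: do not touch the soft clay head or the wooden tool lying on the board, lift nothing, and leave everything else on the table as it stands.

Things in the scene. Friction and masses are not known exactly. Their poses are not given: they have to be found in the camera images.
- stand_axis (a point): the modelling stand's foot: dark steel disc, 176 mm diameter, with a short column; fixed to the table, does not move. This point lies on the table surface on the stand's turning axis; z up, its -x axis points horizontally at the robot's base.
- turntable (a joint): angle (rad) of the stand's square board about the vertical turning axis, relative to the foot; grows anticlockwise seen from above, turns freely many turns either way. The board turns stiffly (needs about 0.12 N m, some 1 to 2 N near its corners) and stays where it is left.
- board_center (a point): centre of the board's top face, on the turning axis, 78 mm above the table. The board is plain plywood, 220 x 220 x 20 mm: its edge faces stand from 58 to 78 mm above the table, with free space below it. Axes: x and y along the board's edges (they turn with the board), z up; the four edge faces are 110 mm from this point.
- board_corner (a point): one corner of the board's top face, 110 mm along both its x and y from the centre; turns with the board.
- clay_head: the clay head: a terracotta head and shoulders with a hair knot at the back of the head, on an 84 x 92 mm wooden base, standing loose at the middle of the board (within 8 mm). 148 mm tall, shoulders 118 mm wide, reaching at most 64 mm from its middle; weighs 0.6 to 0.95 kg. Origin: centre of its base underside, on the board's top. The face looks along its own -x axis; y to the side, z up.
- nose_tip (a point): tip of the clay head's nose, 52 mm in front of the head's origin (along its -x) and 102 mm above it (so 180 mm above the table); the crown is 46 mm higher. Axes as the clay head's.
- boxwood_tool: a wooden modelling tool lying flat on the board beside the head, 118 mm long, 15 mm wide, 8 mm high; origin at the centre of its underside; x along it. It rides round with the board.
- small_bust: bystander: a smaller clay head (no hair knot) on a wooden base, 72 mm wide, 115 mm tall, standing on the table; origin at the centre of its underside.
- plaster_figure: bystander: a white stick-like standing figure on a 100 x 75 mm wooden base, about 180 mm tall; origin at the centre of its underside.
- drink_can: bystander: a plain blue drink can, 66 mm diameter, 115 mm tall; origin at the centre of its underside.
- wire_head: bystander: a head-shaped wire cage on a stem and a 70 mm square wooden base, 155 mm tall; origin at the centre of its underside.
- brush_tin: bystander: a metal tin of brushes, 74 mm diameter, about 220 mm tall over the brushes; origin at the centre of its underside.
- loop_tool: bystander: a loop tool (wooden handle, wire loop) lying on the table, 185 mm long, 12 mm high; origin at the centre of its underside.
- mister: bystander: a white water-spray bottle with black head, 76 mm diameter, 166 mm tall; origin at the centre of its underside.
Mind the look-alikes: they are no part of the job. Of the things shaped like the boxwood_tool, the wooden one is meant.

How it is judged:
By the outcome, as a careful person would: the job done as asked, in the order asked, and still so for the second after the job is handed in, with the robot touching nothing.
It also fails if it takes over 67 s, if anything falls off the work surface, if the arm or the gripper's body presses on something with over 40 N, if the wrist force passes 120 N, or if a joint passes its speed limit or range.

ROBOT

A 6-joint arm with a two-finger parallel gripper is mounted at the origin on the work surface. World frame = base frame: x ahead of the robot, y to its left, z up, the work surface at z = 0. Lengths are in m, angles in rad, forces in N, time in s.
With the tool pointing down it reaches from about 0.325 to 0.775 m from the base axis. Payload 5.5 kg.
Tool frame: the origin (TCP) lies between the finger pads, 19 mm behind the fingertips; this is the grasp point; z points along the fingers, y is the line along which they close (so a half turn about z gives the same grasp; the last joint's range is limited). The gripper opens to 88 mm and grips with 3 to 60 N. Pads are 20 mm wide; open, the fingers measure 115 mm over their backs; the gripper's body (75 mm by 178 mm) begins 61 mm behind the grasp point.
Start: joints at [1.216, 0.091, 1.231, -0, 1.82, -0.057], TCP at [0.176, 0.574, 0.241] pointing down, gripper open.
Joint ranges: [-2.87, 2.87], [-0.86, 2.18], [0.17, 2.46], [-1.51, 4.65], [0.06, 2.69], [-2.65, 2.65]. Speed limits (rad/s): [2.57, 2.57, 3.01, 3.14, 3.14, 3.14].

INTERFACE

Orientations are given as a unit quaternion [w, x, y, z].
In Python, from bench import * gives the robot as it stands. Calls block until the motion is done:
- move_to(position, orientation): joint-space move of the TCP to a pose.
- move_l(position, speed=0.15, orientation=None): straight line of the TCP; orientation=None keeps the orientation; speed is the mean speed in m/s.
- movej(angles): joint-space move.
- gripper_open() and close(): open the fingers fully, or close them until they stop; the grip force is fixed at half the most.
- hold(seconds).
- inverse_kinematics(position, orientation): joint angles nearest the present ones, or None.
- state(): the state.
- get_image(name): name is "scene" or "top" or "wrist"; returns a dict with "frame" (384x512x3 uint8, blue, green, red), "depth" (384x512 float32, m along the optical axis (not along the pixel's ray), 0 where there is no reading), "camera_matrix" (3x3 intrinsics, pixels), "k1" (the pictures are not rectified: a ray, as slopes to the right and down, at radius r is drawn at 1 + k1 r^2 times it, then the intrinsics apply), "view" (4x4, takes a point from world to camera coordinates). Camera axes: x right, y up, looking along -z (the intrinsics and any distortion apply to the point x, -y, -z); pixel columns grow to the right and rows downward; lengths in m; the calibration is good to about 2 mm. A picture is of the moment at which its call begins.
A pose or a line that the arm cannot do raises IKError and nothing moves.
- job_done(): hands the job in; it is judged then, once.
The state is a dict: "time": time; "joint_pos": joint angles; "dq": joint speeds; "joint_torque": joint torques, N m; "ee_pos": TCP position; "ee_rot": TCP orientation; "ft_force": force on the tool from outside, world axes, zero at the start; "moment": the same for the moment, N m; "finger_gap": finger opening in m; "finger_force": force on a finger pad.
Only numpy, scipy, OpenCV 4.12 (cv2) and the standard library are available. Lean on these libraries where they do the work, as an engineer would, in place of code of your own. Each camera call takes 0.05 s, during which the arm holds its last target. There are 200 camera calls.

## Working session

There is one attempt and no reset: what is moved stays moved. The work goes in short steps, each a Python script; the robot and the scene stay as the last script left them, time stands still between calls to the robot, and variables do not carry over. Pictures are saved under pics/ and viewed, at most 10 in all, crops included, and the job is handed in when it is done.

```bash
mkdir -p pics; cat > h.py <<'E'
from bench import *
import numpy as np, cv2
def cloud(im):
    K=im["camera_matrix"];d=im["depth"];h,w=d.shape
    u,v=np.meshgrid(np.arange(w),np.arange(h))
    p=np.stack([u,v],-1).reshape(-1,1,2).astype(np.float64)
    n=cv2.undistortPoints(p,np.array(K,float),np.array([im["k1"],0,0,0.])).reshape(h,w,2)
    c=np.stack([n[...,0]*d,-n[...,1]*d,-d,np.ones_like(d)],-1)
    W=c@np.linalg.inv(im["view"]).T
    W=W[...,:3]; W[d<=0]=np.nan
    return W
E
python3 - <<'E'
from h import *
a=get_image("scene");b=get_image("top")
np.savez("s0.npz",**{k+n:np.array(v) for n,i in(("s",a),("t",b)) for k,v in i.items()})
cv2.imwrite("pics/s0.png",cv2.resize(a["frame"],(800,600)));cv2.imwrite("pics/t0.png",cv2.resize(b["frame"],(800,600)))
for i in(a,b): print(np.round(np.linalg.inv(i["view"]),3).tolist(),i["k1"],i["camera_matrix"])
E
```

```text
[[-0.632, -0.621, 0.463, 1.07], [0.775, -0.499, 0.389, 0.431], [-0.011, 0.604, 0.797, 1.034], [0.0, 0.0, 0.0, 1.0]] -0.09107724233915514 [[412.1379896    0.         257.46502891]
 [  0.         412.1379896  189.35654981]
 [  0.           0.           1.        ]]
[[-0.002, 0.998, -0.056, 0.46], [-1.0, -0.002, 0.006, 0.011], [0.006, 0.056, 0.998, 1.28], [0.0, 0.0, 0.0, 1.0]] 0.03759907391960918 [[361.07136168   0.         255.1896905 ]
 [  0.         361.07136168 193.09596009]
 [  0.           0.           1.        ]]
```

View pics/s0.png

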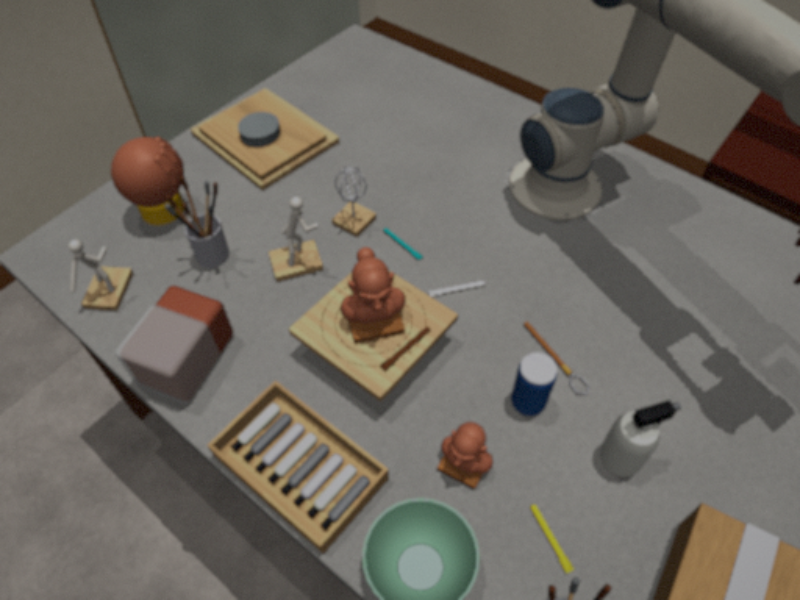

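View pics/t0.png

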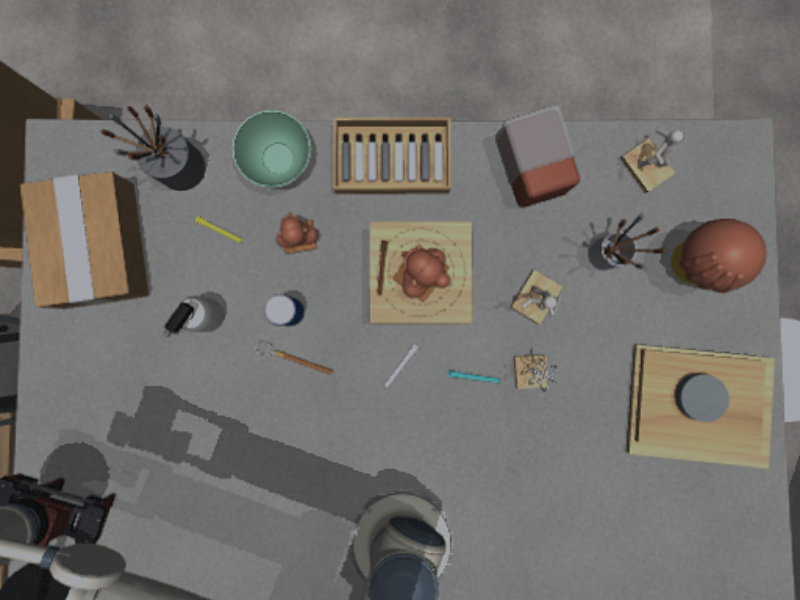

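Candidates for the head: the one on the board (top 425,270; scene 372,290), the small bust (top 297,232), and the big terracotta ball (top 722,255). It's the one on the board, which has a hair knot. For the tool: dark wooden stick on the board (top 382,267), white, teal and yellow sticks and the loop tool on the table. It's the one on the board. The face seems to look away from the robot; next I'll measure and make a crop.

```bash
python3 - <<'E'
import numpy as np,cv2
from h import cloud
z=np.load("s0.npz")
S={n:{k:z[k+n] for k in("frame","depth","camera_matrix","k1","view")} for n in"st"}
for n in S: S[n]["k1"]=float(S[n]["k1"])
W=cloud(S["t"]);P=W[(abs(W[...,2]-.078)<.006)&(np.hypot(W[...,0]-.5,W[...,1]+.02)<.25)]
r=cv2.minAreaRect((P[:,:2]*1000).astype(np.float32));print("board",r,len(P),np.median(P[:,2]))
cx,cy=np.array(r[0])/1000
for n in"st":
    W=cloud(S[n]);X=W[(np.hypot(W[...,0]-cx,W[...,1]-cy)<.08)&(W[...,2]>.09)]
    print(n)
    for a in np.arange(.09,.24,.01):
        q=X[(X[:,2]>=a)&(X[:,2]<a+.01)]
        if len(q)>4: print(round(a,2),len(q),q[:,:2].mean(0).round(3),q[:,:2].min(0).round(3),q[:,:2].max(0).round(3))
    # table-object map
W=cloud(S["t"]);Z=W[...,2]
m=((Z>.02)&(Z<.4)&(W[...,0]>.15)).astype(np.uint8)
k,l,st,c=cv2.connectedComponentsWithStats(m)
for i in range(1,k):
    if st[i,4]>40:
        q=W[l==i];print(np.nanpercentile(q,2,axis=0).round(3),np.nanpercentile(q,98,axis=0).round(3),st[i,4])
f=S["s"]["frame"][140:270,170:310];g=S["t"]["frame"][125:220,220:315]
cv2.imwrite("pics/c0.png",np.hstack([cv2.resize(f,(400,400*130//140),interpolation=2),cv2.resize(g,(371,371),interpolation=2)]))
E
```

```text
board ((591.1795654296875, 37.13201904296875), (379.8424377441406, 219.43870544433594), 89.861328125) 3313 0.07778337311691086
s
0.09 249 [ 0.598 -0.011] [ 0.556 -0.039] [0.645 0.046]
0.11 20 [ 0.589 -0.011] [ 0.548 -0.035] [0.624 0.   ]
0.12 79 [ 0.59  -0.012] [ 0.54  -0.034] [0.625 0.001]
0.13 131 [ 0.585 -0.015] [ 0.541 -0.037] [ 0.624 -0.002]
0.14 84 [ 0.576 -0.021] [ 0.545 -0.04 ] [ 0.621 -0.008]
0.16 13 [ 0.613 -0.016] [ 0.595 -0.031] [ 0.619 -0.006]
0.17 20 [ 0.609 -0.018] [ 0.562 -0.032] [ 0.625 -0.003]
0.18 55 [ 0.607 -0.012] [ 0.557 -0.034] [0.624 0.002]
0.19 63 [ 0.601 -0.014] [ 0.554 -0.035] [ 0.628 -0.001]
0.2 96 [ 0.603 -0.015] [ 0.559 -0.036] [ 0.623 -0.001]
0.21 102 [ 0.598 -0.021] [ 0.559 -0.038] [ 0.62  -0.008]
0.22 129 [ 0.594 -0.029] [ 0.568 -0.042] [ 0.614 -0.012]
t
0.09 57 [0.585 0.005] [ 0.564 -0.005] [0.65  0.038]
0.12 14 [ 0.556 -0.007] [ 0.535 -0.017] [ 0.58  -0.004]
0.13 39 [ 0.558 -0.012] [ 0.538 -0.026] [ 0.585 -0.007]
0.14 37 [ 0.558 -0.02 ] [ 0.54  -0.032] [ 0.582 -0.011]
0.18 8 [ 0.612 -0.004] [ 0.583 -0.007] [ 0.62  -0.001]
0.19 31 [ 0.582 -0.019] [ 0
[... 628 characters left out ...]
 0.02 ] [ 0.908 -0.017  0.03 ] 131
[ 0.811 -0.063  0.02 ] [ 0.911 -0.049  0.028] 131
[ 0.81  -0.095  0.02 ] [ 0.911 -0.077  0.028] 139
[0.81  0.025 0.02 ] [0.891 0.043 0.028] 111
[0.528 0.572 0.031] [0.788 0.772 0.105] 5738
[0.649 0.188 0.034] [0.712 0.267 0.116] 403
[ 0.596 -0.504  0.024] [ 0.685 -0.423  0.196] 670
[ 0.552 -0.704  0.032] [ 0.683 -0.586  0.19 ] 2091
[ 0.485 -0.148  0.073] [0.696 0.062 0.224] 4309
[ 0.502 -0.335  0.021] [ 0.564 -0.25   0.18 ] 216
[0.479 0.217 0.035] [0.538 0.276 0.118] 386
[0.463 0.398 0.026] [0.535 0.459 0.168] 651
[ 0.213 -0.778  0.023] [ 0.413 -0.521  0.069] 4841
[ 0.347 -0.317  0.035] [ 0.405 -0.264  0.153] 124
[0.152 0.484 0.233] [0.229 0.639 0.399] 1541
```

View pics/c0.png

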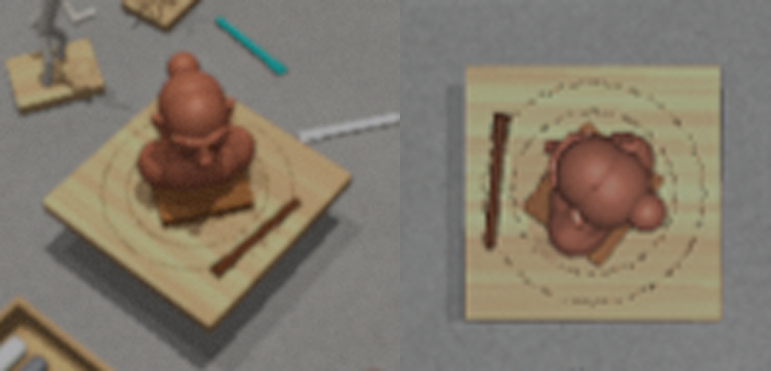

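Crop: the head with its knot on the board faces the scene camera, about +50..57° from world +x. The boxwood tool lies on the +y side of the board. Board centre is about (0.590,-0.043). The face must point to about 176°, so the board turns about +120° anticlockwise. I'll do it in two pushes on the side near the robot, with fingers closed.

```bash
cat >> h.py <<'E'
from scipy.spatial.transform import Rotation as R
C=np.array([.5905,-.043])
def quat(psi):   # tool down, tool x along direction psi
    x=np.array([np.cos(psi),np.sin(psi),0]);z=np.array([0,0,-1.]);y=np.cross(z,x)
    q=R.from_matrix(np.c_[x,y,z]).as_quat();return [q[3],q[0],q[1],q[2]]
def pose(phi,d,s,z,flip=0):
    """finger at edge face of outward normal angle phi, d along normal, s along ccw tangent"""
    n=np.array([np.cos(phi),np.sin(phi)]);t=np.array([-n[1],n[0]])
    p=C+d*n+s*t
    return [p[0],p[1],z],quat(phi+flip*np.pi)
def show(t=""):
    s=state();print(t,round(s["time"],2),np.round(s["ee_pos"],3),np.round(s["ft_force"],1),np.round(s["joint_pos"],2))
E
python3 - <<'E'
from h import *
show()
d2=np.deg2rad
for f in(0,1):
  for phi in(90,125,165,60):
    for s in (.085,):
      p,q=pose(d2(phi),.121,s,.069,f);j=inverse_kinematics(p,q);print(f,phi,np.round(p,3),None if j is None else np.round(j,2))
# head geometry from stored clouds
z=np.load("s0.npz")
S={n:{k:z[k+n] for k in("frame","depth","camera_matrix","k1","view")} for n in"st"}
X=[]
for n in S:
    S[n]["k1"]=float(S[n]["k1"]);W=cloud(S[n]);X.append(W[(np.hypot(W[...,0]-.59,W[...,1]+.043)<.085)&(W[...,2]>.15)])
    c=X[-1];a=c[c[:,2]>.2]; 
    # axis by mirror symmetry of high part
X=np.vstack(X)
np.save("x0.npy",X)
from scipy.spatial import cKDTree
X=X[X[:,2]>.165]
best=[]
for o in np.arange(-.012,.013,.003):
  for th in range(20,90,3):
    u=np.array([np.cos(d2(th)),np.sin(d2(th))]);v=np.array([-u[1],u[0]])
    y=(X[:,:2]-C)@v-o
    M=X.copy();M[:,:2]-=2*y[:,None]*v
    e=cKDTree(X).query(M)[0];best.append((np.mean(np.minimum(e,.01)),th,round(o,3)))
print(sorted(best)[:5])
print(X[:,:2].min(0),X[:,:2].max(0),len(X))
E
```

```text
0.1 [0.176 0.573 0.24 ] [-0.6 -1.1  0.2] [ 1.22  0.09  1.23  0.    1.82 -0.06]
0 90 [0.506 0.078 0.069] [ 0.09 -0.11  1.74 -0.    1.52  0.09]
0 125 [0.451 0.007 0.069] [-0.06 -0.29  1.89 -0.    1.54 -0.67]
0 165 [ 0.452 -0.094  0.069] [-0.28 -0.26  1.86 -0.    1.53 -1.59]
0 60 [0.577 0.104 0.069] [ 0.12  0.09  1.54 -0.    1.51  0.64]
1 90 [0.506 0.078 0.069] None
1 125 [0.451 0.007 0.069] [-0.06 -0.29  1.89 -0.    1.54  2.47]
1 165 [ 0.452 -0.094  0.069] [-0.28 -0.26  1.86 -0.    1.53  1.55]
1 60 [0.577 0.104 0.069] [ 0.12  0.09  1.54 -0.    1.51 -2.5 ]
[(np.float64(0.001831913297015712), 53, np.float64(0.003)), (np.float64(0.00196272776705096), 56, np.float64(0.003)), (np.float64(0.0020425259883302452), 50, np.float64(0.003)), (np.float64(0.0024170056376774966), 59, np.float64(0.003)), (np.float64(0.0024895304927203712), 47, np.float64(0.003))]
[ 0.54708326 -0.09263653] [0.6278789  0.00156296] 1330
```

```bash
cat >> h.py <<'E'
d2=np.deg2rad
def arc(a,b,d,s,z,step=12,speed=.08):
    n=max(1,int(np.ceil(abs(b-a)/step)))
    for phi in np.linspace(a,b,n+1)[1:]:
        p,q=pose(d2(phi),d,s,z);move_l(p,speed,q)
        f=state()["ft_force"];print(round(phi),np.round(f,1),end=" | ")
    show("arc")
E
python3 - <<'E'
from h import *
close()
p,q=pose(d2(90),.135,.085,.25);move_to(p,q);show()
p[2]=.067;move_l(p,.12)
p,_=pose(d2(90),.121,.085,.067);move_l(p,.05);show("touch")
arc(90,102,.121,.085,.067,step=6,speed=.05)
b=get_image("top");W=cloud(b);m=(abs(W[...,2]-.078)<.004)&(np.hypot(W[...,0]-C[0],W[...,1]-C[1])<.16)
print(cv2.minAreaRect((W[m][:,:2]*1000).astype(np.float32)),W[m].mean(0))
E
```

```text
3.53 [0.505 0.093 0.25 ] [-0.2  0.1 -0.2] [ 0.12 -0.14  1.44  0.    1.84  0.11]
touch 5.64 [0.505 0.079 0.067] [-4.9  5.6  2.1] [ 0.09 -0.11  1.74  0.    1.51  0.09]
96 [-4.3  3.7  1.2] | 102 [-2.8  1.6  1.4] | arc 6.56 [0.482 0.058 0.067] [-2.8  1.6  1.4] [ 0.05 -0.18  1.81  0.    1.52 -0.16]
((590.8590087890625, -42.72230529785156), (219.8826904296875, 219.44361877441406), 13.3767671585083) [ 0.60591521 -0.05627127  0.07790007]
```

Contact is good: the board has turned 13° under 3 to 6 N. I'll continue.

```bash
cat >> h.py <<'E'
def board(tag):
    b=get_image("top");W=cloud(b);m=(abs(W[...,2]-.078)<.004)&(np.hypot(W[...,0]-C[0],W[...,1]-C[1])<.16)
    r=cv2.minAreaRect((W[m][:,:2]*1000).astype(np.float32));print(tag,np.round(r[0],1),np.round(r[1],1),round(r[2],1));return b,r
E
python3 - <<'E'
from h import *
arc(102,162,.121,.085,.067)
p,q=pose(d2(162),.14,.085,.067);move_l(p,.1)
p[2]=.125;move_l(p,.15)
for phi in(132,102,73):
    p,q=pose(d2(phi),.14,.085,.125);move_l(p,.15,q)
show()
board("A")
E
```

```text
114 [-0.2  0.4  0.5] | 126 [0.  0.2 0.1] | 138 [-1.  -0.5  0.7] | 150 [-0.4 -0.1  0.2] | 162 [-0.1 -0.8  0.5] | arc 9.28 [ 0.449 -0.086  0.067] [-0.1 -0.8  0.5] [-0.26 -0.27  1.88  0.    1.53 -1.52]
 12.29 [0.55  0.115 0.125] [-0.4 -0.6 -0.2] [ 0.15 -0.    1.53 -0.    1.61  0.44]
A [590.8 -42.9] [219.7 220. ] 72.8
```

```bash
python3 - <<'E'
from h import *
p,q=pose(d2(73),.14,.085,.067);move_l(p,.1,q)
p,q=pose(d2(73),.122,.085,.067);move_l(p,.05);show("touch")
arc(73,115,.121,.085,.067)
p,q=pose(d2(115),.14,.085,.067);move_l(p,.1)
p[2]=.125;move_l(p,.15)
b,r=board("B")
# view face with wrist cam? measure from top + scene
X=[]
for im in(b,get_image("scene")):
    W=cloud(im);X.append(W[(np.hypot(W[...,0]-C[0],W[...,1]-C[1])<.085)&(W[...,2]>.165)]);print(len(X[-1]))
    cv2.imwrite("pics/b%d.png"%len(X),im["frame"])
X=np.vstack(X);np.save("x1.npy",X)
T=np.linalg.inv(get_image("wrist")["view"]);E=state();
Rt=R.from_quat(np.roll(E["ee_rot"],-1)).as_matrix()
print("cam in tool:",(Rt.T@(T[:3,3]-E["ee_pos"])).round(3),(Rt.T@T[:3,:3]).round(2).tolist())
show()
i=cv2.imread("pics/b1.png")[110:240,200:330];j=cv2.imread("pics/b2.png")[140:270,170:310]
cv2.imwrite("pics/b.png",np.hstack([cv2.resize(i,(400,400),interpolation=2),cv2.resize(j,(400,400),interpolation=2)]))
E
```

```text
touch 13.58 [0.545 0.099 0.068] [-2.6  4.7  1.4] [0.12 0.   1.63 0.   1.51 0.41]
84 [-2.4  3.9  1. ] | 94 [-1.2  2.2  0.4] | 104 [ 0.2 -0.2 -0.5] | 115 [-0.3  0.3  0.3] | arc 15.56 [0.463 0.031 0.067] [-0.3  0.3  0.3] [-0.01 -0.25  1.86  0.    1.53 -0.44]
B [591.2 -42.6] [219.8 219.2] 26.5
568
722
cam in tool: [ 0.084  0.002 -0.144] [[0.0, 0.95, 0.31], [1.0, -0.0, -0.0], [-0.0, 0.31, -0.95]]
 16.58 [0.454 0.048 0.123] [-0.4  0.   0.5] [ 0.03 -0.29  1.8  -0.    1.64 -0.41]
```

View pics/b.png

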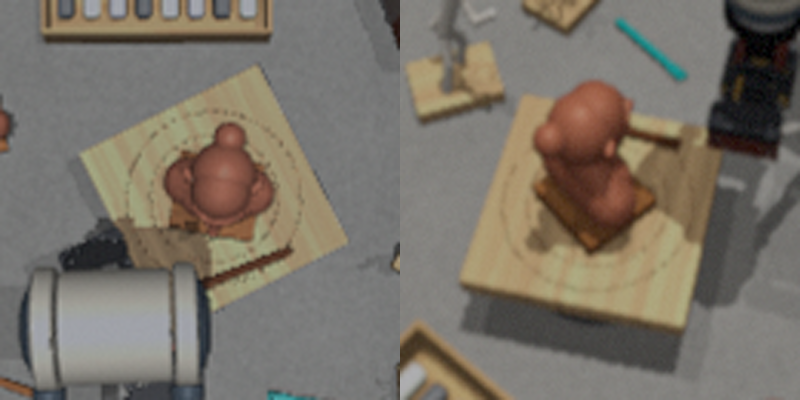

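```bash
cat >> h.py <<'E'
UA=np.arctan2(C[1],C[0])
def ptq(pitch,az=UA,flip=1):
    u=np.array([np.cos(az),np.sin(az),0]);k=np.array([0,0,1.])
    z=np.cos(pitch)*u-np.sin(pitch)*k;x=flip*(np.sin(pitch)*u+np.cos(pitch)*k);y=np.cross(z,x)
    q=R.from_matrix(np.c_[x,y,z]).as_quat();return z,[q[3],q[0],q[1],q[2]]
E
python3 - <<'E'
from h import *
u=np.array([np.cos(UA),np.sin(UA),0]);nose=np.r_[C,.18]-.052*u
for fl in(1,-1):
  for p in(0,15,30,45,60):
    z,q=ptq(d2(p),flip=fl)
    for back in(.02,.10):
        tip=nose-back*z
        j=inverse_kinematics(tip-.019*z,q);print(fl,p,back,None if j is None else np.round(j,2))
E
```

```text
1 0 0.02 None
1 0 0.1 None
1 15 0.02 None
1 15 0.1 None
1 30 0.02 None
1 30 0.1 None
1 45 0.02 None
1 45 0.1 None
1 60 0.02 [-0.17 -0.61  1.94  0.05  1.29  1.47]
1 60 0.1 [-0.18 -0.7   1.87  0.05  1.45  1.47]
-1 0 0.02 None
-1 0 0.1 None
-1 15 0.02 None
-1 15 0.1 None
-1 30 0.02 None
-1 30 0.1 None
-1 45 0.02 None
-1 45 0.1 None
-1 60 0.02 [-0.17 -0.61  1.94  0.05  1.29 -1.67]
-1 60 0.1 [-0.18 -0.7   1.87  0.05  1.45 -1.67]
```

```bash
python3 - <<'E'
from h import *
u=np.array([np.cos(UA),np.sin(UA),0]);nose=np.r_[C,.18]-.052*u
for da in(0,20,40,-20,-40):
  for p in(0,20,30,35,40,44,48,52,56):
    z,q=ptq(d2(p),UA+d2(da),1 if da>-99 else -1)
    tip=nose-.02*u
    j=inverse_kinematics(tip-.019*z,q)
    if j is not None: print(da,p,np.round(j,2));break
E
```

```text
0 48 [-0.19 -0.86  2.19  0.09  1.08  1.44]
20 44 [-0.48 -0.82  2.2   0.56  1.18  0.75]
40 0 [-0.9  -0.35  2.36  1.59  1.53 -0.45]
-20 44 [ 0.11 -0.82  2.2  -0.43  1.07  2.17]
-40 52 [ 0.21 -0.52  1.97 -0.55  1.33  2.58]
```

```bash
python3 - <<'E'
from h import *
u=np.array([np.cos(UA),np.sin(UA),0]);nose=np.r_[C,.18]-.052*u
def qr(p,az,roll):
    z,q=ptq(p,az);r=R.from_quat(np.roll(q,-1))*R.from_euler('z',roll);q=r.as_quat();return z,[q[3],*q[:3]]
out=[]
for da in range(-44,45,6):
  for p in range(0,49,6):
   for ro in(0,90,180,270):
    z,q=qr(d2(p),UA+d2(da),d2(ro))
    tot=np.degrees(np.arccos(z@u))
    if tot>46: continue
    d=u+z;d/=np.linalg.norm(d)   # halfway offset
    tip=nose-.021*d
    j=inverse_kinematics(tip-.019*z,q)
    if j is not None: out.append((round(tot,1),da,p,ro,np.round(j,2).tolist()))
for o in sorted(out)[:24]: print(o)
E
```

```text
(np.float64(32.9), 28, 18, 0, [-0.81, -0.85, 2.45, 1.25, 1.24, 0.08])
(np.float64(32.9), 28, 18, 90, [-0.81, -0.85, 2.45, 1.25, 1.24, 1.65])
(np.float64(32.9), 28, 18, 270, [-0.81, -0.85, 2.45, 1.25, 1.24, -1.49])
(np.float64(34.0), -32, 12, 90, [0.49, -0.7, 2.44, -1.42, 1.11, -1.49])
(np.float64(34.0), -32, 12, 180, [0.49, -0.7, 2.44, -1.42, 1.11, 0.08])
(np.float64(34.0), -32, 12, 270, [0.49, -0.7, 2.44, -1.42, 1.11, 1.65])
(np.float64(34.0), 34, 0, 0, [-0.9, -0.48, 2.45, 1.63, 1.44, -0.41])
(np.float64(34.0), 34, 0, 90, [-0.9, -0.48, 2.45, 1.63, 1.44, 1.16])
(np.float64(34.0), 34, 0, 270, [-0.9, -0.48, 2.45, 1.63, 1.44, -1.98])
(np.float64(34.5), 34, 6, 0, [-0.9, -0.58, 2.44, 1.51, 1.4, -0.28])
(np.float64(34.5), 34, 6, 90, [-0.9, -0.58, 2.44, 1.51, 1.4, 1.3])
(np.float64(34.5), 34, 6, 270, [-0.9, -0.58, 2.44, 1.51, 1.4, -1.85])
(np.float64(35.8), 34, 12, 0, [-0.88, -0.65, 2.41, 1.39, 1.37, -0.15])
(np.float64(35.8), 34, 12, 90, [-0.88, -0.65, 2.41, 1.39, 1.37, 1.42])
(np.float64(35.8), 34, 12, 270, [-0.88, -0.65, 2.41, 1.39, 1.37, -1.72])
(np.float64(36.2), -32, 18, 90, [0.47, -0.74, 2.39, -1.26, 1.1, -1.64])
(np.float64(36.2), -32, 18, 180, [0.47, -0.74, 2.39, -1.26, 1.1, -0.07])
(np.float64(36.2), -32, 18, 270, [0.47, -0.74, 2.39, -1.26, 1.1, 1.5])
(np.float64(36.2), 28, 24, 0, [-0.77, -0.85, 2.38, 1.11, 1.24, 0.2])
(np.float64(36.2), 28, 24, 90, [-0.77, -0.85, 2.38, 1.11, 1.24, 1.77])
(np.float64(36.2), 28, 24, 270, [-0.77, -0.85, 2.38, 1.11, 1.24, -1.37])
(np.float64(38.0), -38, 0, 90, [0.56, -0.38, 2.38, 4.59, 1.32, -1.12])
(np.float64(38.0), -38, 0, 180, [0.56, -0.38, 2.38, 4.59, 1.32, 0.45])
(np.float64(38.0), -38, 0, 270, [0.56, -0.38, 2.38, 4.59, 1.32, 2.02])
```

```bash
python3 - <<'E'
from h import *
u=np.array([np.cos(UA),np.sin(UA),0]);nose=np.r_[C,.18]-.052*u
move_l([.435,.06,.27],.2)
z,q=ptq(d2(60),flip=-1);move_to(nose-.119*z,q);show()
ims={n:get_image(n) for n in("wrist","top","scene")}
np.savez("v1.npz",**{k+n[0]:np.array(v) for n,i in ims.items() for k,v in i.items()})
cv2.imwrite("pics/w1.png",ims["wrist"]["frame"])
E
```

```text
18.65 [ 0.479 -0.035  0.282] [-0.1 -0.6 -1. ] [-0.18 -0.7   1.87  0.05  1.45 -1.67]
```

View pics/w1.png

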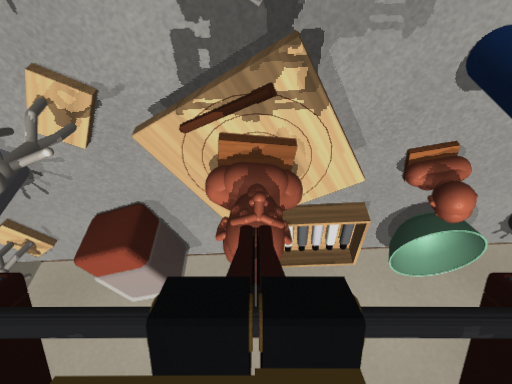

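The picture (upside down) shows the face squarely in front: nose at about (258,197), base front face from (218,136) to (297,141). I'll measure yaw from the base face and the symmetry, and the nose position.

```bash
cat >> h.py <<'E'
from scipy.spatial import cKDTree
def yaw(ims,guess):
    X=[]
    for n,im in ims.items():
        W=cloud(im);W=W.copy()
        X.append(W[(np.hypot(W[...,0]-C[0],W[...,1]-C[1])<.075)&(W[...,2]>.11)&(W[...,2]<.235)])
        if n=="wrist":   # base front face, red-brown between board top and base top
            f=im["frame"].astype(int);q=W[120:165,205:310].reshape(-1,3);q=q[(q[:,2]>.081)&(q[:,2]<.093)]
            l=cv2.fitLine(q[:,:2].astype(np.float32),cv2.DIST_HUBER,0,.001,.001).ravel()
            a=np.degrees(np.arctan2(l[1],l[0]));print("base line",len(q),a%180,"-> face",(a+90)%180+ (0 if (a+90)%180>90 else 180), np.ptp(q[:,:2],axis=0))
    for name,Y in (("all",np.vstack(X)),("wrist",X[0])):
        T=cKDTree(Y);best=[]
        for o in np.arange(-.01,.0101,.002):
            for th in np.arange(guess-12,guess+12.1,1.5):
                u=np.array([np.cos(d2(th)),np.sin(d2(th))]);v=np.array([-u[1],u[0]])
                y=(Y[:,:2]-C)@v-o;M=Y.copy();M[:,:2]-=2*y[:,None]*v
                best.append((np.mean(np.minimum(T.query(M)[0],.008)),th,round(o,3)))
        print(name,[tuple(np.round(b,4)) for b in sorted(best)[:4]])
    u=np.array([np.cos(d2(guess)),np.sin(d2(guess))]);Y=X[0]
    n=Y[(Y[:,2]>.165)&(Y[:,2]<.195)];n=n[np.argsort(-(n[:,:2]@u))[:12]];print("nose",n.mean(0).round(4),n.std(0).round(4),n[0].round(4))
    print("bear base",np.degrees(UA)+180)
E
python3 - <<'E'
from h import *
z=np.load("v1.npz")
ims={n:{k:z[k+n[0]] for k in("frame","depth","camera_matrix","k1","view")} for n in("wrist","top","scene")}
for i in ims.values(): i["k1"]=float(i["k1"])
yaw(ims,172)
W=cloud(ims["wrist"])
for px in((258,197),(258,192),(258,202),(218,136),(297,141),(222,155),(294,158)): print(px,W[px[1],px[0]].round(4))
E
```

```text
base line 545 80.12417 -> face 170.12418 [0.05769502 0.1024104 ]
all [(np.float64(0.0012), np.float64(170.5), np.float64(0.0)), (np.float64(0.0013), np.float64(169.0), np.float64(0.0)), (np.float64(0.0014), np.float64(172.0), np.float64(0.0)), (np.float64(0.0016), np.float64(167.5), np.float64(0.0))]
wrist [(np.float64(0.001), np.float64(170.5), np.float64(0.0)), (np.float64(0.0011), np.float64(169.0), np.float64(0.0)), (np.float64(0.0012), np.float64(172.0), np.float64(0.0)), (np.float64(0.0016), np.float64(167.5), np.float64(0.0))]
nose [ 0.5423 -0.0341  0.1812] [0.0004 0.0015 0.0016] [ 0.5421 -0.0322  0.181 ]
bear base 175.83509308238638
(258, 197) [ 0.5436 -0.036   0.1844]
(258, 192) [ 0.5421 -0.0359  0.1795]
(258, 202) [ 0.5469 -0.0363  0.1877]
(218, 136) [ 0.5516 -0.0836  0.0778]
(297, 141) [0.5657 0.0106 0.0783]
(222, 155) [ 0.5669 -0.0799  0.0949]
(294, 158) [0.5794 0.006  0.0933]
```

Face yaw is 170.3° by all three measures; it needs 175.8°. So a +5.5° touch-up push follows.

```bash
python3 - <<'E'
from h import *
p,q=pose(d2(116),.14,.085,.25);move_to(p,q)
p[2]=.067;move_l(p,.15)
p,q=pose(d2(116),.124,.085,.067);move_l(p,.05);show("touch")
arc(116,120.4,.121,.085,.067,step=3,speed=.04)
p,q=pose(d2(120.4),.14,.085,.067);move_l(p,.1)
p[2]=.27;move_l(p,.2)
u=np.array([np.cos(UA),np.sin(UA),0]);nose=np.r_[C,.18]-.052*u
z,q=ptq(d2(60),flip=-1);move_to(nose-.119*z,q);show()
ims={n:get_image(n) for n in("wrist","top","scene")}
cv2.imwrite("pics/w2.png",ims["wrist"]["frame"])
board("C")
yaw(ims,175)
def qr(p,az,roll):
    z,q=ptq(p,az);r=R.from_quat(np.roll(q,-1))*R.from_euler('z',roll);q=r.as_quat();return z,[q[3],*q[:3]]
for da,p in((-32,12),(-32,16),(-35,15),(-35,20),(-35,25)):
  for ro in(90,180,270):
   for back in (.02,.06,.1):
    z,q=qr(d2(p),UA+d2(da),d2(ro));d=u+z;d/=np.linalg.norm(d)
    j=inverse_kinematics(nose-.021*d-(back-.02)*z-.019*z,q)
    print(da,p,ro,back,None if j is None else np.round(j,2))
E
```

```text
touch 21.77 [0.46  0.031 0.067] [-0.4  1.2 -0.1] [-0.01 -0.26  1.87  0.    1.53 -0.46]
118 [-3.6  1.4  1.1] | 120 [-3.6  1.9  0.9] | arc 22.41 [0.455 0.019 0.067] [-3.6  1.9  0.9] [-0.03 -0.27  1.88  0.    1.53 -0.56]
 24.98 [ 0.479 -0.035  0.282] [ 0.  -0.3 -1.2] [-0.18 -0.7   1.87  0.05  1.45 -1.67]
C [590.9 -42.5] [219.5 219.4] 31.0
base line 551 84.54472 -> face 174.54472 [0.06529016 0.10017322]
all [(np.float64(0.0012), np.float64(175.0), np.float64(0.0)), (np.float64(0.0013), np.float64(173.5), np.float64(0.0)), (np.float64(0.0014), np.float64(176.5), np.float64(0.0)), (np.float64(0.0016), np.float64(172.0), np.float64(0.0))]
wrist [(np.float64(0.0009), np.float64(175.0), np.float64(0.0)), (np.float64(0.001), np.float64(173.5), np.float64(0.0)), (np.float64(0.0011), np.float64(176.5), np.float64(0.0)), (np.float64(0.0014), np.float64(172.0), np.float64(0.0))]
nose [ 0.5422 -0.0384  0.1808] [0.0003 0.0017 0.0011] [ 0.5415 -0.0358  0.1828]
bear base 175.83509308238638
-32 12 90 0.02 [ 0.49 -0.7   2.44 -1.42  1.11 -1.49]
-32 12 90 0.06 [ 0.62 -0.77  2.46 -1.39  1.24 -1.52]
-32 12 
[... 1586 characters left out ...]
-0.07]
-35 20 180 0.1 [ 0.71 -0.76  2.33 -1.22  1.41 -0.06]
-35 20 270 0.02 [ 0.48 -0.67  2.33 -1.23  1.16  1.51]
-35 20 270 0.06 [ 0.59 -0.73  2.34 -1.22  1.28  1.51]
-35 20 270 0.1 [ 0.71 -0.76  2.33 -1.22  1.41  1.51]
-35 25 90 0.02 [ 0.44 -0.69  2.29 -1.11  1.16 -1.74]
-35 25 90 0.06 [ 0.55 -0.74  2.29 -1.11  1.28 -1.74]
-35 25 90 0.1 [ 0.67 -0.77  2.27 -1.11  1.4  -1.73]
-35 25 180 0.02 [ 0.44 -0.69  2.29 -1.11  1.16 -0.17]
-35 25 180 0.06 [ 0.55 -0.74  2.29 -1.11  1.28 -0.17]
-35 25 180 0.1 [ 0.67 -0.77  2.27 -1.11  1.4  -0.16]
-35 25 270 0.02 [ 0.44 -0.69  2.29 -1.11  1.16  1.4 ]
-35 25 270 0.06 [ 0.55 -0.74  2.29 -1.11  1.28  1.4 ]
-35 25 270 0.1 [ 0.67 -0.77  2.27 -1.11  1.4   1.41]
```

View pics/w2.png

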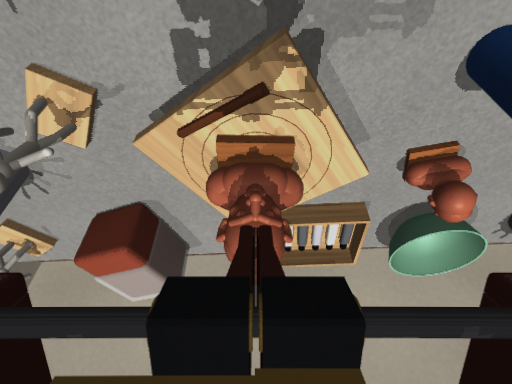

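The face is now at about 174.8° (target 175.8°) and the nose at (0.541,-0.039,0.180), as expected. Steep frontal poses don't reach, so I'll point shallowly from the front-left.

```bash
python3 - <<'E'
from h import *
u=np.array([np.cos(UA),np.sin(UA),0]);nose=np.array([.5405,-.0388,.180])
z,q=ptq(d2(20),UA-d2(35));r=(R.from_quat(np.roll(q,-1))*R.from_euler('z',d2(90))).as_quat();q=[r[3],*r[:3]]
d=u+z;d/=np.linalg.norm(d)
goal=nose-.021*d-.019*z
move_to(goal-.08*z,q);show("standoff")
move_l(goal-.02*z,.08);show()
move_l(goal,.04);show("point");hold(2.5)
s=state();Z=R.from_quat(np.roll(s["ee_rot"],-1)).as_matrix()[:,2];tip=s["ee_pos"]+.019*Z
print("tip",tip.round(4),"to nose",(nose-tip).round(4),np.linalg.norm(nose-tip));show()
a=get_image("scene");t=get_image("top");board("D")
cv2.imwrite("pics/p.png",np.hstack([cv2.resize(a["frame"][110:270,150:350],(400,320),interpolation=2),cv2.resize(t["frame"][110:270,180:380],(400,320),interpolation=2)]))
E
```

```text
standoff 26.33 [0.449 0.027 0.218] [ 0.5 -0.4  0.4] [ 0.71 -0.75  2.32 -1.22  1.4  -1.63]
 27.23 [ 0.493 -0.008  0.197] [ 0.1 -0.2  0. ] [ 0.53 -0.69  2.33 -1.22  1.22 -1.63]
point 27.88 [ 0.507 -0.02   0.19 ] [-0.9 -0.4  0.8] [ 0.48 -0.66  2.33 -1.23  1.16 -1.63]
tip [ 0.5212 -0.0314  0.1838] to nose [ 0.0193 -0.0074 -0.0038] 0.02100725627193935
 30.38 [ 0.507 -0.02   0.19 ] [-0.2 -0.2 -0.4] [ 0.48 -0.66  2.33 -1.23  1.16 -1.63]
D [591.  -42.7] [219.7 219.7] 31.2
```

View pics/p.png

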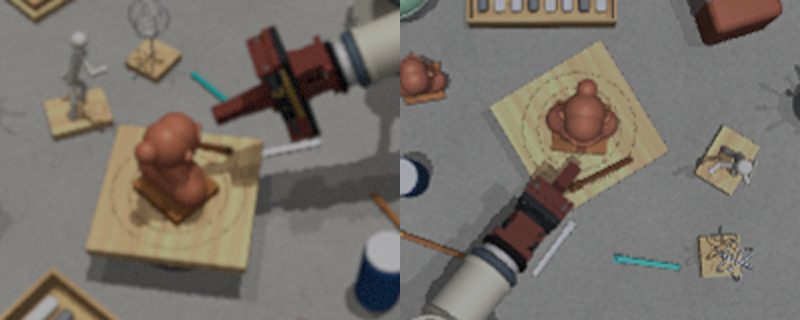

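The fingertips (top crop 573,170) are just in front of the face with a clear gap. The board hasn't moved and nothing else was touched, so I'm handing it in.

```bash
python3 -c "
from bench import *
hold(0.5);print(job_done())"
```

```text
the job is handed in; nothing more can be done
None
```

The clay head now faces the robot's base to within about 1°, and the fingertips held for 3 s about 2 cm in front of its nose without touching, coming in at an angle from the front-left because the arm can't reach a straight frontal pose; the job was handed in after about 31 s of robot time.

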